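# Load the sample bottles and hold the filter selector at the third click

## Robot

A 7-joint arm with a two-finger parallel gripper is mounted at the origin on the work surface. World frame = base frame: x ahead of the robot, y to its left, z up, the work surface at z = 0. Lengths are in mm, angles in rad, forces in N, time in s.
With the tool pointing down it reaches from about 350 to 900 mm from the base axis. Payload 7.2 kg.
Tool frame: the origin (TCP) lies midway between the tips of the shut fingers; the grasp point (between the pads) lies behind it (tcp_to_grasp is the z of the grasp point in the tool frame, in mm); z points along the fingers, y is the line along which they close (so a half turn about z gives the same grasp; the last joint's range is limited). The gripper opens to 88 mm and grips with 3 to 60 N. Pads are 20 mm wide; open, the fingers measure 115 mm over their backs; the gripper's body (75 mm by 178 mm) begins 61 mm behind the grasp point.
Start: joints at [-1.186, 0.411, -0.013, 1.596, 0.006, 1.134, -0.082], TCP at [273.438, 562.015, 222.653] pointing down, gripper open.
Joint ranges: [-2.95, 2.95], [-0.29, 1.99], [-1.47, 1.44], [0.14, 2.54], [-1.03, 4.17], [0.13, 1.85], [-2.86, 2.86]. Speed limits (rad/s): [2.39, 2.39, 3.01, 3.01, 3.14, 3.14, 3.14].

## Interface

Orientations are given as [roll, pitch, yaw] about the fixed x, y, z axes, in that order (R = Rz(yaw) Ry(pitch) Rx(roll)).
In Python, from cell import state, camera, get_calibration, finish_job, tcp_to_grasp gives the robot as it stands.
- The arm moves only by the tool arm_command, never from a script. Its argument "steps" is one flat list of numbers, 4 for each row, row after row: the shift along the tool's x, y, z as a fraction of full scale, then the turn about the tool's z as a fraction of full scale. A call has exactly 10 rows; each row shifts and turns the commanded pose from where the row before left it, along the tool's axes as they then stand; what a row does not reach is not made up. Full scale, the value 1, is 0.05 m for a shift and 4 degrees for a turn. A row lasts 1/8 s, in which the tool goes at most 62.5 mm and 10.7 degrees, less where a joint would pass 70% of its speed; a pose out of reach is approached as far as the arm can. A call with a number of a shift or a turn outside -1 to 1 is refused whole. A call with a gripper value outside its range is refused whole. "gripper" is the opening, from 0 (shut) to 1 (fully open), set as the call begins (left out, the last holds). The fingers move at their own pace and stop on an object; the grip force is fixed at half the most. Time passes only in rows, so rows that do not move let the fingers close, or fill a call up. It gives the time, the measured TCP pose, the force, the opening and the grip force at its end, in the units of the state.
- state(): the state, without advancing time (a new reading comes with each control period).
- camera(name): name is "scene" or "top" or "wrist"; returns the picture (480x640x3 uint8, red, green, blue); there is no depth.
- get_calibration(name): a dict with "camera_matrix" (3x3 intrinsics, pixels), "distortion" ([k1, k2, p1, p2, k3] as OpenCV has them; the pictures are not rectified), "rvec" (rotation vector, rad) and "tvec" (3), from world to camera coordinates, as OpenCV has them; the wrist camera has in their place "hand_eye" (4x4, takes a point from camera to tool coordinates, whose origin is the TCP and whose axes are the flange's). Camera axes: x right, y down, z forward; pixel columns grow to the right and rows downward; lengths in mm; the calibration is good to about 2 mm. A picture is of the moment at which its call begins: read the wrist's pose just before it. get_calibration takes no time and is no camera call.
- finish_job(): hands the job in; it is judged then, once.
The state is a dict: "time": time; "joints": joint angles; "qvel": joint speeds; "effort": joint torques, N m; "tool_pos": TCP position; "tcp_rot": TCP orientation; "ft_force": force on the tool from outside, world axes, zero at the start; "ft_torque": the same for the moment, N m; "finger_gap": finger opening in mm; "finger_force": force on a finger pad.
Only numpy, scipy, OpenCV 4.12 (cv2) and the standard library are available. Lean on these libraries where they do the work, as an engineer would, in place of code of your own. Each camera call takes 0.05 s, during which the arm holds its last target. There are 200 camera calls.

## Task

Stand the two blue-capped sample bottles upright in empty cells of the white divided crate, one per cell, setting them down rather than dropping them, and leave the red-capped bottles and the beaker where they are. Then take the blue selector knob on the reader, and turn it clockwise from rest to its third click (75 degrees) without running on to the fourth. It springs back if let go, so finish while still holding it steadily at the third click.

Things in the scene. Friction and masses are not known exactly. Their poses are not given: they have to be found in the camera images.
- sample_a_mid (a point): a sample bottle to load: 105 mm tall glass bottle, 40 mm diameter up to 75 mm, then a shoulder and a blue cap 37 mm wide; about 0.11 kg; this point is its centre, half-way up, z along the bottle's axis. Stands on the table at first; grip it above its middle (about 65 mm up), so that the fingers stay clear of the crate's walls
- sample_a: the same bottle sample_a, origin at the centre of its underside
- sample_b_mid (a point): a sample bottle to load: 105 mm tall glass bottle, 40 mm diameter up to 75 mm, then a shoulder and a blue cap 37 mm wide; about 0.11 kg; this point is its centre, half-way up, z along the bottle's axis. Stands on the table at first; grip it above its middle (about 65 mm up), so that the fingers stay clear of the crate's walls
- sample_b: the same bottle sample_b, origin at the centre of its underside
- standard_1_mid (a point): bystander: 105 mm tall glass bottle, 40 mm diameter up to 75 mm, then a shoulder and a red cap 37 mm wide; about 0.11 kg; this point is its centre, half-way up, z along the bottle's axis. Already stands in one of the crate's cells
- standard_1: the same bottle standard_1, origin at the centre of its underside
- standard_2_mid (a point): bystander: 105 mm tall glass bottle, 40 mm diameter up to 75 mm, then a shoulder and a red cap 37 mm wide; about 0.11 kg; this point is its centre, half-way up, z along the bottle's axis. Already stands in one of the crate's cells
- standard_2: the same bottle standard_2, origin at the centre of its underside
- standard_3_mid (a point): bystander: 105 mm tall glass bottle, 40 mm diameter up to 75 mm, then a shoulder and a red cap 37 mm wide; about 0.11 kg; this point is its centre, half-way up, z along the bottle's axis. Already stands in one of the crate's cells
- standard_3: the same bottle standard_3, origin at the centre of its underside
- control_mid (a point): bystander: 105 mm tall glass bottle, 40 mm diameter up to 75 mm, then a shoulder and a red cap 37 mm wide; about 0.11 kg; this point is its centre, half-way up, z along the bottle's axis. Stands on the table among the sample bottles
- control: the same bottle control, origin at the centre of its underside
- free_cell_1 (a point): centre of the floor of an empty cell of the crate, marked by a flat round grey pad (look only), 4 mm above the table. Three of the six cells are empty, which ones varies; two get a bottle, either bottle in either
- free_cell_2 (a point): centre of the floor of an empty cell of the crate, marked by a flat round grey pad (look only), 4 mm above the table. Three of the six cells are empty, which ones varies; two get a bottle, either bottle in either
- free_cell_3 (a point): centre of the floor of an empty cell of the crate, marked by a flat round grey pad (look only), 4 mm above the table. Three of the six cells are empty, which ones varies; two get a bottle, either bottle in either
- crate: white divided crate fixed to the table, 156 mm (its x) by 226 mm (its y), 28 mm high, origin at the centre of its underside; 2 cells along x by 3 along y, 70 mm apart, each 54 by 54 mm inside, walls 16 mm thick, floor 4 mm thick
- reader: white box 170 x 170 x 80 mm fixed to the table, the filter reader, with the selector in the middle of its top; origin at the centre of its underside. White dots on a black disc mark rest (larger dot, towards its -x side) and the five clicks, clockwise
- selector_grip (a point): on the vertical axis of the blue selector knob, at the height to grip, 118 mm above the table; turns with the knob. The knob is an upright bar 46 mm long, 14 mm wide, its top 12 mm above this point, on a grey disc 44 mm wide whose top lies 28 mm below this point; the bar's length runs along this point's x axis and its white pointer is at the -x end. Grip it across its 14 mm width, from above
- selector (a joint): angle of the selector in rad, 0 at rest, growing as it turns clockwise seen from above. A click every 25 degrees (0.436 rad): first 0.436, second 0.873, third 1.309, fourth 1.745, fifth and end 2.182. A spring drives it back to rest, with 0.08 N m at rest to 0.12 N m at the third click; the clicks add and take away 0.06 N m, too weak to hold it, so it runs back to rest when let go
- beaker: bystander: open glass beaker, 64 mm wide, 85 mm high, standing towards the back left; origin at the centre of its underside
Things that resemble listed ones, but are neither listed nor needed, are in the scene too. What is shaped like the standard_1 but black or yellow is not meant.

How it is judged:
By the outcome, as a careful person would: the job done as asked, in the order asked, and still so for the second after the job is handed in, while the arm keeps its last pose, push and grip.
It also fails if it takes over 67 s, if anything falls off the work surface, if the arm or the gripper's body presses on something with over 40 N, if the wrist force passes 120 N, or if a joint passes its speed limit or range.

## Working session

There is one attempt and no reset: what is moved stays moved. The work goes in short steps, Python scripts to look and compute and a tool call to move; the robot and the scene stay as the last step left them, time stands still between calls to the robot, and variables do not carry over. Pictures are saved under pics/ and viewed, at most 10 in all, crops included, and the job is handed in when it is done.

Besides the shell and the picture viewer there is one more tool, called as name(argument=value, ...) on one line, values as JSON. arm_command: Moves the arm, as the interface text tells. Its arguments: {"type":"object","properties":{"steps":{"type":"array"},"gripper":{"type":"number"}},"required":["steps"]}

```bash
mkdir -p pics; ls
python3 - <<'E'
from cell import *
import cv2
print(state(), tcp_to_grasp)
for n in ("scene","top"):
    cv2.imwrite(f"pics/{n}0.png",camera(n)[:,:,::-1]); print(n,get_calibration(n))
print(get_calibration("wrist"))
E
```

```text
pics
{'time': 0.0, 'joints': array([-1.1862071 ,  0.41186921, -0.01274797,  1.59699969,  0.00562247,
        1.13427577, -0.08218587]), 'qvel': array([-0.00025707, -0.00074756, -0.00155318,  0.00074315, -0.00047798,
        0.00087822,  0.00044399]), 'effort': array([-3.28583292e-05, -5.87952375e+01,  6.42138273e-01, -2.91077185e+01,
       -5.36470371e-02,  1.83387136e-02,  1.38126179e-04]), 'tool_pos': array([273.23742675, 561.5801369 , 221.84615885]), 'tcp_rot': array([-3.14008071e+00,  1.12944060e-04,  2.68888451e+00]), 'ft_force': array([ 0.67264935, -0.72183266,  0.41351749]), 'ft_torque': array([-0.00067542,  0.03688186,  0.03529001]), 'finger_force': 0.0, 'finger_gap': 88.04199188696832} -18.700000000000003
scene {'camera_matrix': array([[448.76720562,   0.        , 317.65544349],
       [  0.        , 448.76720562, 243.91985951],
       [  0.        ,   0.        ,   1.        ]]), 'distortion': array([0.03140704, 0.        , 0.        , 0.        , 0.        ]), 'rvec': array([ 1.54973329,  2.11394324, -0.74183422]), 'tvec': array([ 143.98947153, -349.84841027, 1496.2324566
[... 297 characters left out ...]
5914169,  0.19228469]), 'tvec': array([  34.14284818,  568.81485258, 1121.64172934])}
{'camera_matrix': array([[347.73341307,   0.        , 319.46517389],
       [  0.        , 347.73341307, 244.3644139 ],
       [  0.        ,   0.        ,   1.        ]]), 'distortion': array([-0.01220306,  0.        ,  0.        ,  0.        ,  0.        ]), 'hand_eye': array([[ 5.20277503e-04, -9.55230242e-01, -2.95862998e-01,
         8.15453165e+01],
       [ 9.99999635e-01,  2.96499913e-04,  8.01220940e-04,
         6.89501924e-01],
       [-6.77627119e-04, -2.95863307e-01,  9.55230048e-01,
        -1.61004311e+02],
       [ 0.00000000e+00,  0.00000000e+00,  0.00000000e+00,
         1.00000000e+00]])}
```

View pics/top0.png

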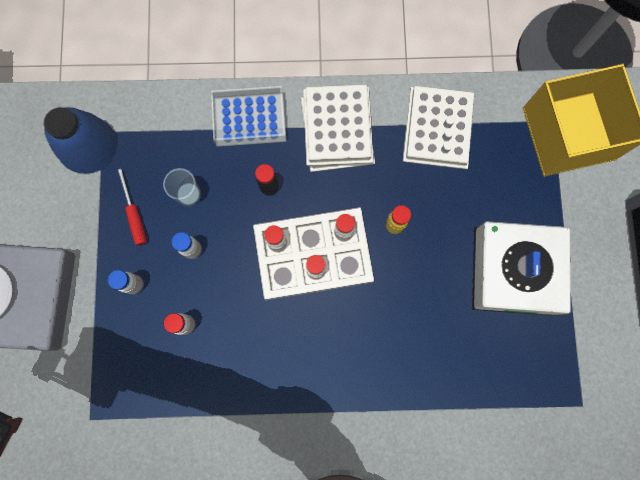

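View pics/scene0.png

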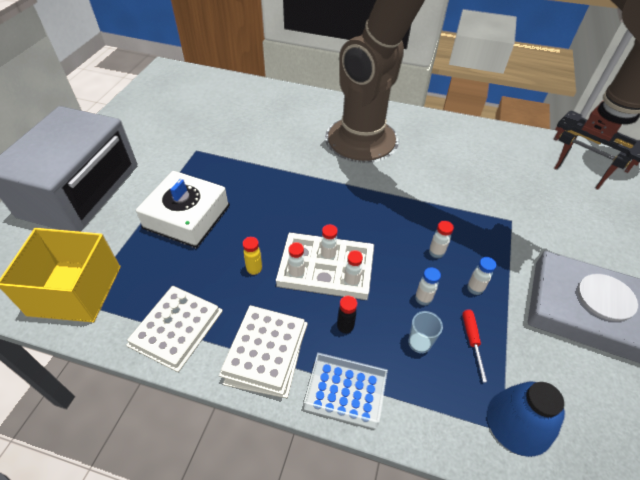

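The blue-capped candidates are at (181,242) and (119,280) in the top view. The other blue items are a rack of blue vials at (250,117) and a large flask at (80,140), and neither is bottle-shaped. The red control is at (175,323). The empty pads are at (311,238), (283,275) and (349,265). The reader knob is at (535,264). I'll enlarge these to confirm.

```bash
cat > h.py <<'E'
import numpy as np, cv2
from cell import *
from scipy.spatial.transform import Rotation as R
def ray(name,uv,z,st=None):
    c=get_calibration(name); p=cv2.undistortPoints(np.array([[uv]],float),c["camera_matrix"],c["distortion"])[0,0]
    d=np.array([*p,1.])
    if name=="wrist":
        T=R.from_euler("xyz",st["tcp_rot"]).as_matrix(); H=c["hand_eye"]
        o=T@H[:3,3]+st["tool_pos"]; d=T@H[:3,:3]@d
    else:
        M=cv2.Rodrigues(c["rvec"])[0]; o=-M.T@c["tvec"]; d=M.T@d
    return o+d*(z-o[2])/d[2]
def proj(name,P):
    c=get_calibration(name); return cv2.projectPoints(np.array(P,float).reshape(-1,1,3),c["rvec"],c["tvec"],c["camera_matrix"],c["distortion"])[0][:,0]
E
python3 - <<'E'
import cv2,numpy as np
im=cv2.imread("pics/top0.png")
def crop(x0,y0,x1,y1,s):
    c=cv2.resize(im[y0:y1,x0:x1],None,fx=s,fy=s,interpolation=cv2.INTER_CUBIC)
    for x in range((x0+9)//10*10,x1,10):
        cv2.line(c,((x-x0)*s,0),((x-x0)*s,6 if x%50 else 14),(0,255,255),1)
    for y in range((y0+9)//10*10,y1,10):
        cv2.line(c,(0,(y-y0)*s),(6 if y%50 else 14,(y-y0)*s),(0,255,255),1)
    return c
a=crop(100,220,210,345,4); b=crop(465,215,560,340,4)
a=np.hstack([a,crop(470,215,560,340,4)]); cv2.imwrite("pics/c1.png",a)
cv2.imwrite("pics/c2.png",crop(245,200,380,305,5))
hsv=cv2.cvtColor(im,cv2.COLOR_BGR2HSV)
print(a.shape)
m=cv2.inRange(hsv,(105,150,110),(125,255,255))
n,_,s,c=cv2.connectedComponentsWithStats(m)
for i in range(1,n):
    if s[i,4]>25 : print("blue",s[i],c[i])
m=cv2.inRange(hsv,(0,150,110),(8,255,255))|cv2.inRange(hsv,(172,150,110),(180,255,255))
n,_,s,c=cv2.connectedComponentsWithStats(m)
for i in range(1,n):
    if s[i,4]>25 : print("red",s[i],c[i])
E
```

```text
(500, 800, 3)
blue [257  97   7  15  88] [259.92045455 103.97727273]
blue [268  96   9  38 190] [272.10526316 114.34736842]
blue [222  99   9  38 197] [226.09137056 117.36548223]
blue [234  99   7  15  85] [236.88235294 105.8       ]
blue [245  98   9  38 196] [249.14285714 116.28061224]
blue [258 114   7  16  87] [260.98850575 121.66666667]
blue [235 116   7  15  90] [237.91111111 123.2       ]
blue [ 58 137  19  11  71] [ 67.18309859 141.71830986]
blue [171 231  20  20 301] [180.55481728 240.96677741]
blue [532 251   9  24 141] [535.82978723 260.70212766]
blue [107 270  20  19 304] [116.89802632 279.0625    ]
red [255 164  19  19 271] [264.27306273 172.92250923]
red [125 204  21  41 445] [135.00224719 224.31685393]
red [392 205  19  20 279] [401.         214.55913978]
red [337 214  18  18 259] [345.17374517 222.68725869]
red [265 226  18  18 259] [273.52123552 234.44015444]
red [307 255  18  19 261] [315.23754789 263.96551724]
red [164 313  20  20 303] [173.30033003 322.78547855]
```

View pics/c1.png

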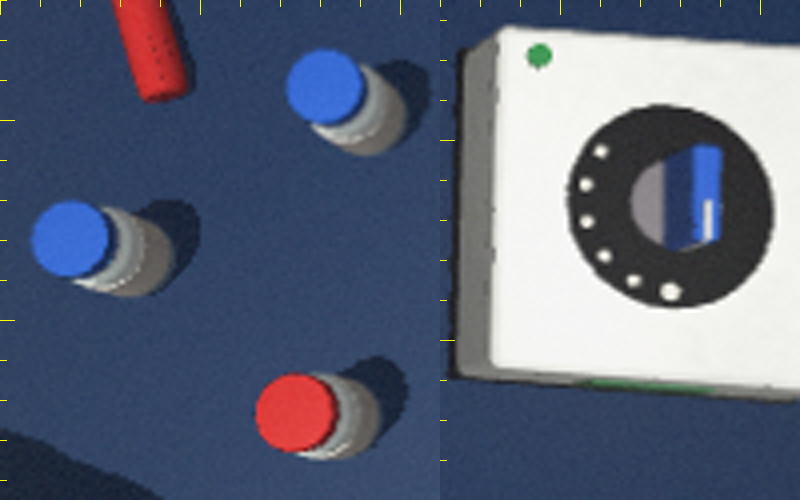

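View pics/c2.png

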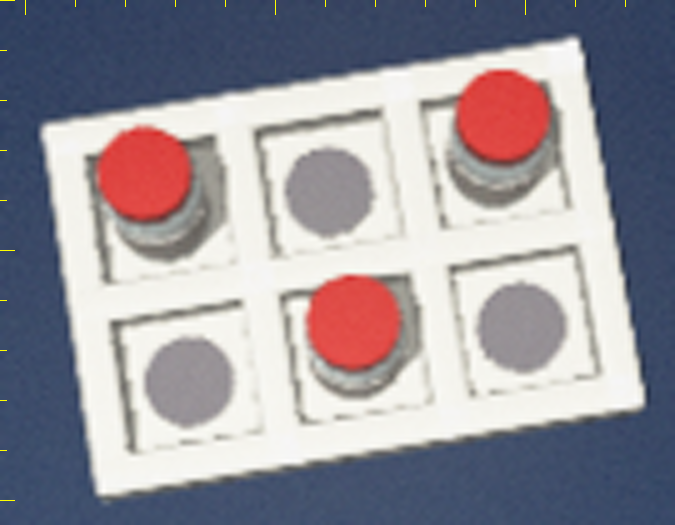

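Both blue-capped bottles are confirmed by shape: caps at (181.3,241.8) and (117.8,279.5), with the control's red cap at (174,323.2). The crate crop shows the free pads at (311,238.2), (282.6,276.2) and (349.2,265.2). The knob is at rest, with its bar top at about (537,263) and its pointer towards the rest dot at (527.8,288).

Run:
```python
from h import *
np.set_printoptions(precision=1,suppress=True)
for n,uv,z in [("A",(181,241.5),105),("B",(117.5,279.3),105),("ctl",(173.8,323),105),("red1",(273.5,234.4),109),("red2",(345.2,222.7),109),("red3",(315.2,264),109),("P1",(310.7,238),4),("P2",(282.3,276),4),("P3",(349,265),4),
 ("cTL",(253.4,225),28),("cTR",(360.6,207.8),28),("cBR",(374,281.6),28),("cBL",(264.4,299.2),28),
 ("rTL",(486.3,221.8),80),("rBL",(483,307),80),("rTR",(571,228),80),("rBR",(570,313),80),("disc",(527.8,266.5),81),("barT",(536.9,251.3),130),("barB",(536.5,275),130),("dot0",(527.6,288),81),("barc",(536.7,263.3),130)]:
    print(n,ray("top",uv,z))
im=cv2.imread("pics/scene0.png");hsv=cv2.cvtColor(im,cv2.COLOR_BGR2HSV)
for a,b in(((105,150,110),(125,255,255)),((0,150,110),(5,255,255))):
  n,_,s,c=cv2.connectedComponentsWithStats(cv2.inRange(hsv,a,b))
  for i in range(1,n):
    if 60<s[i,4]<400 : print(s[i],c[i])
```

```text
A [562.4 290.3 105. ]
B [492.9 408.5 105. ]
ctl [408. 301. 105.]
red1 [570.9 112.7 109. ]
red2 [590.3 -25.6 109. ]
red3 [511.6  34.1 109. ]
P1 [581.   42.9   4. ]
P2 [502.4 103.7   4. ]
P3 [521.8 -35.6   4. ]
cTL [607.  160.3  28. ]
cTR [637.7 -62.5  28. ]
cBR [483.4 -83.9  28. ]
cBL [453.5 138.9  28. ]
rTL [ 590.8 -305.3   80. ]
rBL [ 424.  -286.3   80. ]
rTR [ 574.  -469.8   80. ]
rBR [ 408.7 -450.9   80. ]
disc [ 500.  -378.5   81. ]
barT [ 522.2 -380.2  130. ]
barB [ 477.9 -375.4  130. ]
dot0 [ 458.3 -374.4   81. ]
barc [ 499.7 -377.8  130. ]
[429  75  21  19 311] [438.9  83.9]
[170 180  17  21 187] [178.1 189.9]
[479 257  18  16 230] [487.4 264.1]
[423 266  19  17 263] [432.  274.2]
[315 365  16  40 219] [322.4 384. ]
[333 368   9  15  93] [336.8 375. ]
[338 370  15  41 222] [345.5 389.7]
[356 373   9  16  95] [359.8 380.8]
[363 376  13  42 225] [369.2 395.8]
[328 385  10  17 104] [332.5 392.9]
[352 391   9  17 101] [356.1 399. ]
[438 222  15  13 156] [444.8 227.9]
[323 226  14  13 148] [329.2 231.8]
[244 238  14  13 156] [250.4 244.1]
[289 243  15  14 168] [295.8 249.6]
[348 251  14  15 172] [354.6 257.7]
[341 296  15  17 217] [348.1 304.1]
[463 311  17  35 335] [471.1 327.8]
```

arm_command(steps=[-0.84,-0.26,0,0,-0.84,-0.26,0,0,-0.84,-0.26,0,0,-0.84,-0.26,0,0,-0.84,-0.26,0,0,-0.84,-0.26,0,0,-0.84,-0.26,0,0,-0.84,-0.26,0,0,-0.84,-0.26,0,0,0,0,0,0], gripper=1)

```text
time: 1.35
tool_pos: [564.8, 287.1, 222.1]
tcp_rot: [-3.14, 0.002, 2.682]
ft_force: [-0.7, 0.0, 0.5]
finger_gap: 87.7
finger_force: 0.0
```

```bash
cat >> h.py <<'E'
def to(P,yaw=None):
    s=state(); T=R.from_euler("xyz",s["tcp_rot"]).as_matrix()
    print("t",round(s["time"],2),"pos",s["tool_pos"].round(1),"yaw",np.degrees(s["tcp_rot"]).round(1),"gap",round(s["finger_gap"],1),"F",s["ft_force"].round(1),"pad",round(float(s["finger_force"]),1))
    print("tool shift/50:",(T.T@(np.array(P)-s["tool_pos"])/50).round(2))
E
python3 - <<'E'
from h import *
s=state(); cv2.imwrite("pics/w1.png",camera("wrist")[:,:,::-1])
to((562.4,290.3,46))
for z in (105,75): pass
# where A's cap should be in wrist image
T=R.from_euler("xyz",s["tcp_rot"]).as_matrix();c=get_calibration("wrist");H=c["hand_eye"]
for P in [(562.4,290.3,105),(562.4,290.3,0)]:
    q=H[:3,:3].T@(T.T@(np.array(P)-s["tool_pos"])-H[:3,3]); print(q, cv2.projectPoints(q.reshape(1,1,3),np.zeros(3),np.zeros(3),c["camera_matrix"],c["distortion"])[0].ravel())
E
```

```text
t 1.4 pos [563.  289.6 222. ] yaw [-179.9   -0.   153.9] gap 88.2 F [-0.3  0.2 -0.2] pad 0.0
tool shift/50: [0.02 0.01 3.52]
[  1.11055607  -7.90960732 288.66004208] [320.80298928 234.83621931]
[  1.23481872 -39.12788477 388.91174387] [320.56911237 209.38375099]
```

View pics/w1.png

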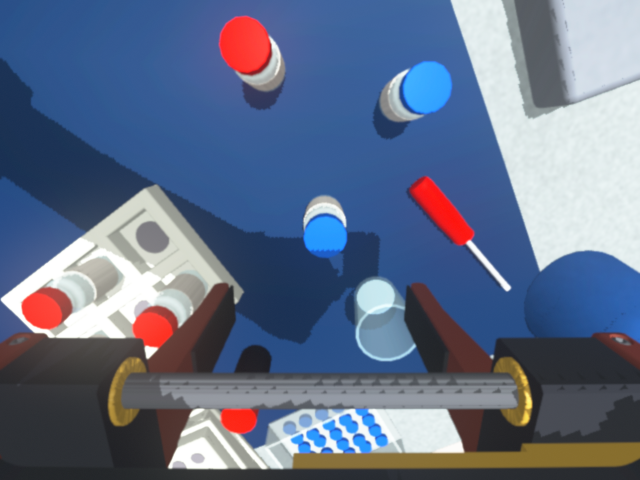

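The wrist view shows A's cap at about (325,235), against a predicted (321,235). That is 3–4 mm off along the closing axis, so the grip will centre it. The beaker is clear of the fingers.

arm_command(steps=[0.02,0.03,0.44,0,0,0.02,0.44,0,0,0,0.44,0,0,0,0.44,0,0,0,0.44,0,0,0,0.44,0,0,0,0.44,0,0,0,0.3,0,0,0,0.14,0,0,0,0,0])

```text
time: 2.65
tool_pos: [562.0, 294.4, 46.5]
tcp_rot: [-3.141, -0.0, 2.689]
ft_force: [0.3, -0.3, 0.4]
finger_gap: 87.9
finger_force: 0.0
```

arm_command(steps=[0,0,0,0,0,0,0,0,0,0,0,0,0,0,0,0,0,0,0,0,0,0,0,0,0,0,0,0,0,0,0,0,0,0,0,0,0,0,0,0], gripper=0)

```text
time: 3.9
tool_pos: [562.4, 294.1, 46.6]
tcp_rot: [-3.142, 0.0, 2.689]
ft_force: [-0.5, -0.8, 0.4]
finger_gap: 39.4
finger_force: 30.0
```

Run:
```python
from h import *
to((520.4,-35.9,190))
```

```text
t 3.9 pos [562.4 294.1  46.6] yaw [-180.     0.   154.1] gap 39.4 F [-0.5 -0.8  0.4] pad 30.0
tool shift/50: [-2.13 -6.3  -2.87]
```

arm_command(steps=[0,0,-0.4,0,0,0,-0.7,0,0,0,-0.8,0,0,-0.2,-0.7,0,-0.2,-0.5,-0.27,0,-0.3,-0.8,0,0,-0.3,-0.85,0,0,-0.3,-0.85,0,0,-0.3,-0.85,0,0,-0.3,-0.85,0,0])

```text
time: 5.15
tool_pos: [530.3, 33.4, 189.9]
tcp_rot: [-3.141, -0.001, 2.687]
ft_force: [0.4, -0.4, 0.1]
finger_gap: 39.8
finger_force: 30.0
```

arm_command(steps=[-0.3,-0.7,0,0,-0.13,-0.5,0,0,0,-0.2,0,0,0,0,0,0,0,0,0,0,0,0,0,0,0,0,0,0,0,0,0,0,0,0,0,0,0,0,0,0])

```text
time: 6.4
tool_pos: [520.3, -35.7, 190.1]
tcp_rot: [3.142, -0.0, 2.689]
ft_force: [0.0, -0.2, -1.0]
finger_gap: 39.4
finger_force: 30.0
```

Run:
```python
from h import *
s=state(); cv2.imwrite("pics/t1.png",cv2.resize(camera("top")[170:330,240:420,::-1],None,fx=3,fy=3,interpolation=cv2.INTER_CUBIC))
to((520.4,-35.9,51))
```

```text
t 6.45 pos [520.3 -35.7 190.2] yaw [180.    0.  154.1] gap 39.1 F [ 0.3 -0.2 -0.8] pad 30.0
tool shift/50: [-0.   -0.    2.78]
```

View pics/t1.png

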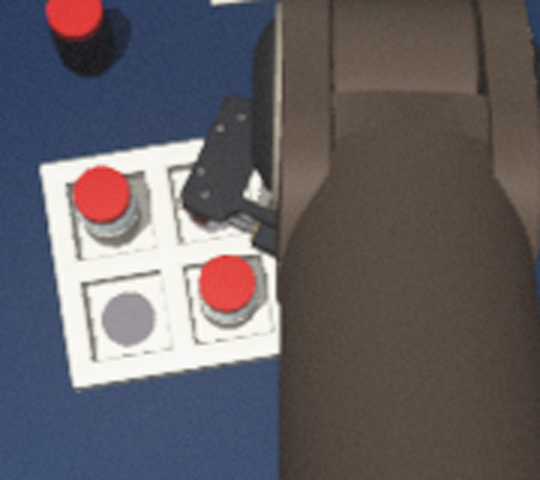

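The picture shows the arm over the far front cell, with the other bottles undisturbed. Position agrees, so I'm lowering.

arm_command(steps=[0,0,0.4,0,0,0,0.5,0,0,0,0.5,0,0,0,0.45,0,0,0,0.35,0,0,0,0.2,0,0,0,0.16,0,0,0,0.1,0,0,0,0.06,0,0,0,0.02,0])

```text
time: 7.7
tool_pos: [520.5, -35.7, 53.3]
tcp_rot: [3.141, 0.0, 2.689]
ft_force: [-0.4, -0.0, -1.0]
finger_gap: 39.4
finger_force: 30.0
```

arm_command(steps=[0,0,0,0,0,0,0,0,0,0,0.02,0,0,0,0,0,0,0,0.02,0,0,0,0,0,0,0,0,0,0,0,0,0,0,0,0,0,0,0,0,0])

```text
time: 8.95
tool_pos: [520.3, -35.7, 51.1]
tcp_rot: [3.142, -0.0, 2.689]
ft_force: [0.3, 0.3, -1.0]
finger_gap: 39.7
finger_force: 30.0
```

arm_command(steps=[0,0,0.015,0,0,0,0,0,0,0,0.015,0,0,0,0,0,0,0,0,0,0,0,0,0,0,0,0,0,0,0,0,0,0,0,0,0,0,0,0,0])

```text
time: 10.2
tool_pos: [520.7, -35.9, 50.5]
tcp_rot: [3.141, 0.001, 2.689]
ft_force: [-2.4, -0.8, 9.9]
finger_gap: 39.3
finger_force: 30.0
```

Force of about 10 N upward means the bottle is on the floor of the cell. Release and rise.

arm_command(steps=[0,0,0,0,0,0,0,0,0,0,0,0,0,0,0,0,0,0,-0.2,0,0,0,-0.5,0,0,0,-0.7,0,0,0,-0.7,0,0,0,-0.7,0,0,0,-0.2,0], gripper=0.7)

```text
time: 11.45
tool_pos: [521.4, -35.8, 202.3]
tcp_rot: [3.139, 0.004, 2.689]
ft_force: [-0.9, 0.3, -0.6]
finger_gap: 61.5
finger_force: 0.0
```

Run:
```python
from h import *
to((492.9,408.5,200))
```

```text
t 11.45 pos [521.4 -35.8 202.3] yaw [179.9   0.2 154. ] gap 61.5 F [-0.9  0.3 -0.6] pad 0.0
tool shift/50: [4.4  7.74 0.05]
```

arm_command(steps=[0.3,0.5,0,0,0.47,0.83,0,0,0.47,0.83,0,0,0.47,0.83,0,0,0.47,0.83,0,0,0.47,0.83,0,0,0.47,0.83,0,0,0.47,0.83,0,0,0.47,0.83,0,0,0.34,0.6,0,0], gripper=1)

```text
time: 12.7
tool_pos: [490.6, 410.6, 198.6]
tcp_rot: [-3.141, -0.001, 2.69]
ft_force: [0.4, -0.2, 0.4]
finger_gap: 87.6
finger_force: 0.0
```

arm_command(steps=[0,0,0,0,0,0,0,0,0,0,0,0,0,0,0,0,0,0,0,0,0,0,0,0,0,0,0,0,0,0,0,0,0,0,0,0,0,0,0,0])

```text
time: 13.95
tool_pos: [491.8, 408.6, 199.6]
tcp_rot: [3.142, -0.0, 2.689]
ft_force: [-0.1, 0.4, 0.1]
finger_gap: 87.8
finger_force: 0.0
```

Run:
```python
from h import *
s=state(); im=camera("wrist")[:,:,::-1]; cv2.imwrite("pics/w2.png",im)
to((492.9,408.5,46.5))
hsv=cv2.cvtColor(np.ascontiguousarray(im),cv2.COLOR_BGR2HSV)
n,_,st,c=cv2.connectedComponentsWithStats(cv2.inRange(hsv,(103,170,150),(116,255,255)))
for i in range(1,n):
    if st[i,4]>300: print(st[i],c[i],ray("wrist",c[i],105,s))
t=camera("top")[:,:,::-1]; cv2.imwrite("pics/t2.png",cv2.resize(t[200:305,245:380],None,fx=5,fy=5,interpolation=cv2.INTER_CUBIC))
```

```text
t 14.0 pos [491.8 408.5 199.6] yaw [180.    0.  154.1] gap 87.7 F [ 0.2  0.  -0.8] pad 0.0
tool shift/50: [-0.02  0.01  3.06]
[ 300  225   47   47 1707] [323.06795548 248.1446983 ] [493.99504972 411.57925861 105.        ]
```

View pics/t2.png

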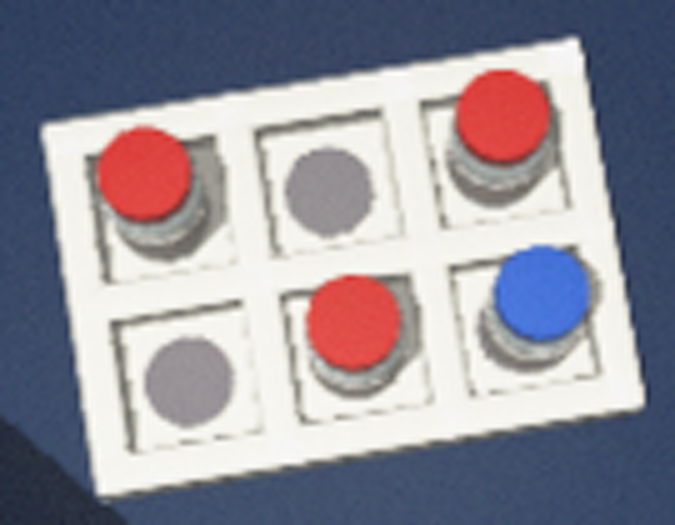

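The crop shows A standing in the front-right cell at (542,292), clear of the walls, with everything else unmoved. Now B.

arm_command(steps=[-0.01,0.03,0.4,0,0,0,0.4,0,0,0,0.4,0,0,0,0.4,0,0,0,0.4,0,0,0,0.4,0,0,0,0.36,0,0,0,0.2,0,0,0,0.1,0,0,0,0,0])

```text
time: 15.3
tool_pos: [492.9, 409.7, 46.6]
tcp_rot: [-3.142, -0.0, 2.689]
ft_force: [0.4, -0.0, 0.2]
finger_gap: 87.6
finger_force: 0.0
```

arm_command(steps=[0,0,0,0,0,0,0,0,0,0,0,0,0,0,0,0,0,0,0,0,0,0,0,0,0,0,0,0,0,0,0,0,0,0,0,0,0,0,0,0], gripper=0)

```text
time: 16.55
tool_pos: [493.0, 409.7, 46.7]
tcp_rot: [3.141, 0.0, 2.689]
ft_force: [0.1, 0.4, 0.5]
finger_gap: 39.2
finger_force: 29.9
```

Run:
```python
from h import *
to((501.3,103.5,190))
```

```text
t 16.55 pos [493.  409.7  46.7] yaw [180.    0.  154.1] gap 39.2 F [0.1 0.4 0.5] pad 29.9
tool shift/50: [-2.83 -5.43 -2.87]
```

arm_command(steps=[0,0,-0.4,0,0,0,-0.7,0,0,0,-0.8,0,0,0,-0.7,0,-0.2,-0.5,-0.27,0,-0.42,-0.8,0,0,-0.42,-0.8,0,0,-0.42,-0.8,0,0,-0.42,-0.8,0,0,-0.42,-0.8,0,0])

```text
time: 17.8
tool_pos: [497.8, 155.5, 191.4]
tcp_rot: [3.141, 0.001, 2.689]
ft_force: [0.5, -0.0, -1.2]
finger_gap: 39.4
finger_force: 29.9
```

arm_command(steps=[-0.32,-0.5,0,0,-0.21,-0.43,0,0,0,0,0,0,0,0,0,0,0,0,0,0,0,0,0,0,0,0,0,0,0,0,0,0,0,0,0,0,0,0,0,0])

```text
time: 19.05
tool_pos: [501.4, 103.6, 190.1]
tcp_rot: [3.142, -0.0, 2.689]
ft_force: [0.2, -0.7, -1.4]
finger_gap: 39.4
finger_force: 29.9
```

Run:
```python
from h import *
to((501.3,103.5,50.5))
```

```text
t 19.05 pos [501.4 103.6 190.1] yaw [180.   -0.  154.1] gap 39.4 F [ 0.2 -0.7 -1.4] pad 29.9
tool shift/50: [ 0.   -0.    2.79]
```

arm_command(steps=[0,0,0.4,0,0,0,0.5,0,0,0,0.5,0,0,0,0.45,0,0,0,0.35,0,0,0,0.2,0,0,0,0.16,0,0,0,0.1,0,0,0,0.06,0,0,0,0.02,0])

```text
time: 20.3
tool_pos: [501.5, 103.6, 53.2]
tcp_rot: [3.141, 0.0, 2.689]
ft_force: [-0.3, 0.4, -1.4]
finger_gap: 39.4
finger_force: 29.9
```

arm_command(steps=[0,0,0,0,0,0,0,0,0,0,0.02,0,0,0,0.01,0,0,0,0.02,0,0,0,0,0,0,0,0.015,0,0,0,0,0,0,0,0,0,0,0,0,0])

```text
time: 21.55
tool_pos: [501.6, 103.6, 50.5]
tcp_rot: [3.141, 0.0, 2.689]
ft_force: [-2.1, -0.8, 6.8]
finger_gap: 39.5
finger_force: 29.9
```

Landed. Release and rise.

arm_command(steps=[0,0,0,0,0,0,0,0,0,0,0,0,0,0,0,0,0,0,-0.2,0,0,0,-0.5,0,0,0,-0.7,0,0,0,-0.7,0,0,0,-0.7,0,0,0,-0.2,0], gripper=0.7)

```text
time: 22.8
tool_pos: [502.4, 103.9, 202.6]
tcp_rot: [3.139, 0.003, 2.689]
ft_force: [-0.9, 0.5, -0.5]
finger_gap: 61.1
finger_force: 0.0
```

Run:
```python
from h import *
to((499.6,-378,200))
```

```text
t 22.8 pos [502.4 103.9 202.6] yaw [179.8   0.2 154. ] gap 61.1 F [-0.9  0.5 -0.5] pad 0.0
tool shift/50: [-4.17 -8.69  0.04]
```

arm_command(steps=[-0.3,-0.6,0,0,-0.42,-0.85,0,0,-0.42,-0.85,0,0,-0.42,-0.85,0,0,-0.42,-0.85,0,0,-0.42,-0.85,0,0,-0.42,-0.85,0,0,-0.42,-0.85,0,0,-0.42,-0.85,0,0,-0.42,-0.85,0,0])

```text
time: 24.05
tool_pos: [503.9, -357.7, 199.1]
tcp_rot: [3.141, -0.001, 2.689]
ft_force: [1.0, -0.1, 0.4]
finger_gap: 61.2
finger_force: 0.0
```

arm_command(steps=[0,-0.44,0,0,0,0,0,-0.98,0,0,0,-0.98,0,0,0,-0.98,0,0,0,-0.98,0,0,0,-0.98,0,0,0,0,0,0,0,0,0,0,0,0,0,0,0,0])

```text
time: 25.3
tool_pos: [494.7, -376.3, 199.8]
tcp_rot: [3.142, -0.0, 3.031]
ft_force: [-0.6, 0.3, 0.2]
finger_gap: 61.5
finger_force: 0.0
```

Run:
```python
from h import *
s=state(); im=np.ascontiguousarray(camera("wrist")[:,:,::-1])
to((499.6,-378,99.3))
hsv=cv2.cvtColor(im,cv2.COLOR_BGR2HSV)
n,_,st,c=cv2.connectedComponentsWithStats(cv2.inRange(hsv,(103,150,60),(118,255,255)))
for i in range(1,n):
    if st[i,4]>300: print(st[i],c[i],ray("wrist",c[i],130,s))
t=camera("top")[:,:,::-1]
a=cv2.resize(t[200:305,245:380],None,fx=2.7,fy=2.7,interpolation=cv2.INTER_CUBIC)
b=cv2.resize(im[120:350,220:420],(400,460)); o=np.zeros((460,800,3),np.uint8); o[:a.shape[0],:a.shape[1]]=a; o[:,400:]=b
cv2.imwrite("pics/m3.png",o)
```

```text
t 25.35 pos [ 494.8 -376.3  199.9] yaw [-180.     0.   173.6] gap 61.5 F [0.6 0.5 0.2] pad 0.0
tool shift/50: [-0.1  -0.02  2.01]
[  181     0   459   370 77474] [465.00429822 116.85524176] [ 412.09134553 -274.54630472  130.        ]
[ 310  225   19   72 1033] [318.75798645 265.27879961] [ 500.47917841 -376.59349039  130.        ]
[ 245  335  150   37 3648] [307.72012061 357.27823465] [ 575.04170379 -393.51270218  130.        ]
[ 286  410  114   42 4295] [344.74924331 429.55459837] [ 648.56431473 -371.26150373  130.        ]
```

View pics/m3.png

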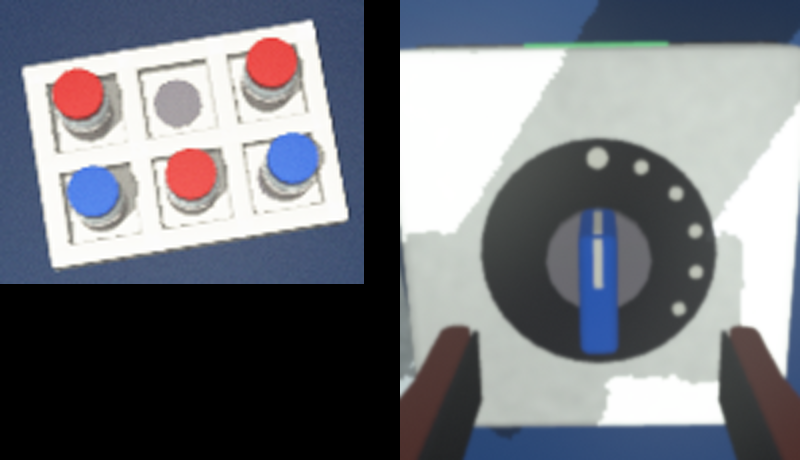

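The left half shows both blue-capped bottles upright, one per cell, with the red-capped ones unmoved. The right half shows the knob bar parallel to the fingers, with its pointer at the rest dot and the bar centred between the fingers. Descend and grip.

arm_command(steps=[-0.1,-0.01,0.2,0,0,0,0.3,0,0,0,0.3,0,0,0,0.3,0,0,0,0.3,0,0,0,0.25,0,0,0,0.2,0,0,0,0.1,0,0,0,0.05,0,0,0,0,0])

```text
time: 26.65
tool_pos: [499.8, -377.5, 100.1]
tcp_rot: [-3.141, 0.0, 3.031]
ft_force: [-0.6, -0.4, -0.1]
finger_gap: 61.3
finger_force: 0.0
```

arm_command(steps=[0,0,0,0,0,0,0,0,0,0,0,0,0,0,0,0,0,0,0,0,0,0,0,0,0,0,0,0,0,0,0,0,0,0,0,0,0,0,0,0], gripper=0)

```text
time: 27.9
tool_pos: [499.7, -377.4, 99.9]
tcp_rot: [3.142, 0.0, 3.031]
ft_force: [-0.2, 0.3, 0.2]
finger_gap: 14.0
finger_force: 30.0
```

Run:
```python
from h import *
to((499.7,-377.6,99.3)); print(state()["ft_torque"])
```

```text
t 27.9 pos [ 499.7 -377.4   99.9] yaw [180.    0.  173.7] gap 14.0 F [-0.2  0.3  0.2] pad 30.0
tool shift/50: [-0.   -0.    0.01]
[0.05345535 0.06961472 0.02944568]
```

arm_command(steps=[0,0,0,0.5,0,0,0,0.9,0,0,0,1,0,0,0,1,0,0,0,1,0,0,0,1,0,0,0,1,0,0,0,1,0,0,0,0.8,0,0,0,0.6])

```text
time: 29.15
tool_pos: [500.5, -375.6, 99.9]
tcp_rot: [3.14, -0.001, 2.415]
ft_force: [0.3, 6.1, 2.8]
finger_gap: 13.9
finger_force: 30.0
```

arm_command(steps=[0,0,0,0.9,0,0,0,1,0,0,0,1,0,0,0,1,0,0,0,1,0,0,0,1,0,0,0,0.8,0,0,0,0.6,0,0,0,0.4,0,0,0,0])

```text
time: 30.4
tool_pos: [502.0, -374.6, 99.9]
tcp_rot: [3.139, -0.002, 1.88]
ft_force: [5.4, 6.6, 1.5]
finger_gap: 13.7
finger_force: 30.0
```

Run:
```python
from h import *
s=state(); im=np.ascontiguousarray(camera("wrist")[:,:,::-1]); t=camera("top")[:,:,::-1]; u=camera("scene")[:,:,::-1]
to((499.7,-377.5,99.9)); print("turned",173.7-np.degrees(s["tcp_rot"][2]),s["ft_torque"])
o=np.hstack([im[120:350,220:420],cv2.resize(u[160:252,130:240],(275,230),interpolation=cv2.INTER_CUBIC)])
cv2.imwrite("pics/k1.png",cv2.resize(o,None,fx=1.65,fy=1.65,interpolation=cv2.INTER_CUBIC))
```

```text
t 30.55 pos [ 501.9 -374.7   99.9] yaw [ 1.798e+02 -1.000e-01  1.077e+02] gap 13.6 F [4.8 6.4 1.9] pad 30.0
tool shift/50: [-0.04 -0.06 -0.  ]
turned 65.98752631423761 [ 1.48917388 -0.90206315  0.13471644]
```

View pics/k1.png

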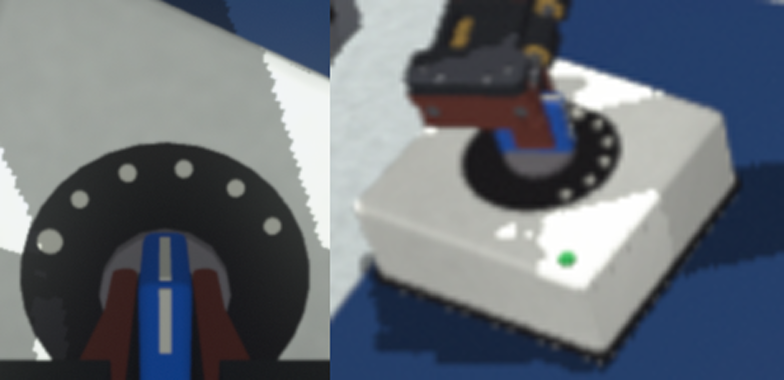

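The crop shows the bar still square in the fingers, with the pointer between dot 2 at (127,173) and dot 3 at (183,169). That agrees with the measured 66°. Now the last 9°, with a small shift to ease the side load.

arm_command(steps=[0.01,0.02,0,0.4,0.01,0.02,0,0.45,0.01,0.01,0,0.45,0,0,0,0.45,0,0,0,0.3,0,0,0,0.2,0,0,0,0,0,0,0,0,0,0,0,0,0,0,0,0])

```text
time: 31.8
tool_pos: [502.5, -374.4, 99.9]
tcp_rot: [3.14, -0.001, 1.722]
ft_force: [3.8, 4.9, 1.4]
finger_gap: 13.8
finger_force: 30.0
```

Run:
```python
from h import *
s=state(); im=np.ascontiguousarray(camera("wrist")[:,:,::-1])
to((499.7,-377.5,99.9)); print("turned",173.7-np.degrees(s["tcp_rot"][2]),s["ft_torque"])
# predicted pixels of dots and of pointer bar at 75 deg, for axis candidates
T=R.from_euler("xyz",s["tcp_rot"]).as_matrix();c=get_calibration("wrist");H=c["hand_eye"]
def pw(P):
    q=H[:3,:3].T@(T.T@(np.array(P)-s["tool_pos"])-H[:3,3]); return cv2.projectPoints(q.reshape(1,1,3),np.zeros(3),np.zeros(3),c["camera_matrix"],c["distortion"])[0].ravel().round(1)
for k in (2,3,4):
    a=np.radians(173.7-25*k); print(k,pw((499.7+42*np.cos(a),-377.7+42*np.sin(a),81)))
# detect white dots
g=im[:,:,::-1].astype(int).min(2); n,_,st,cc=cv2.connectedComponentsWithStats((g>100).astype(np.uint8))
for i in range(1,n):
    if 20<st[i,4]<260: 
        P=ray("wrist",cc[i],81,s); print(st[i],cc[i].round(1),P.round(1))
cv2.imwrite("pics/k2.png",cv2.resize(im[170:350,220:420],None,fx=3,fy=3,interpolation=cv2.INTER_CUBIC))
```

```text
t 31.85 pos [ 502.5 -374.4   99.9] yaw [179.9  -0.   98.6] gap 14.0 F [2.8 3.7 2.5] pad 30.0
tool shift/50: [-0.05 -0.06 -0.  ]
turned 75.06222633773865 [ 1.0612185  -0.6663059   0.14679324]
2 [279.  228.8]
3 [312.2 221.6]
4 [345.5 228.7]
[631 173   9  22 120] [636.2 184.9] [ 657.1 -291.4   81. ]
[314 217  10  10  83] [318.5 221.3] [ 496.6 -335.5   81. ]
[347 223  10  11  83] [351.7 227.8] [ 514.7 -336.4   81. ]
[281 224  10  10  84] [285.4 228.7] [ 479.8 -342.2   81. ]
[373 243  11  10  82] [378.  247.4] [ 530.8 -345.    81. ]
[255 244  10  10  78] [259.7 248.7] [ 467.3 -355.5   81. ]
[317 265   6  25 114] [319.3 277.8] [ 501.9 -367.5   81. ]
[240 270  15  14 166] [246.7 276.4] [ 461.8 -372.7   81. ]
[316 296   7  38 240] [319.3 313.9] [ 505.3 -389.7   81. ]
[  0 329  19  14 139] [  6.  334.2] [ 323.2 -431.4   81. ]
```

View pics/k2.png

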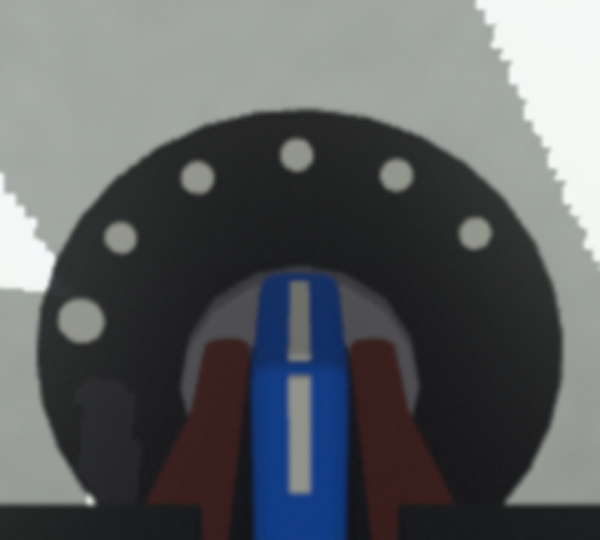

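The picture shows the pointer stripe in line with the third click dot at (297,155), with dots 2 and 4 symmetric either side. Let it settle briefly, then hand in.

arm_command(steps=[0,0,0,0,0,0,0,0,0,0,0,0,0,0,0,0,0,0,0,0,0,0,0,0,0,0,0,0,0,0,0,0,0,0,0,0,0,0,0,0])

```text
time: 33.1
tool_pos: [502.5, -374.5, 99.9]
tcp_rot: [3.141, -0.001, 1.722]
ft_force: [2.9, 5.5, 1.3]
finger_gap: 14.1
finger_force: 30.0
```

Run:
```python
from h import *
to((502.5,-374.4,99.9)); s=state(); print("turned",173.7-np.degrees(s["tcp_rot"][2]))
if abs(173.7-np.degrees(s["tcp_rot"][2])-75)<2 and s["finger_force"]>20: print(finish_job())
```

```text
t 33.1 pos [ 502.5 -374.5   99.9] yaw [179.9  -0.   98.6] gap 14.1 F [2.9 5.5 1.3] pad 30.0
tool shift/50: [ 0.  0. -0.]
turned 75.06221408949358
the job is handed in; nothing more can be done
None
```

I handed the job in at 33.1 s: both blue-capped bottles stand upright in separate empty crate cells, and the gripper is holding the selector knob steadily at the third click (75°).

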